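Seal the tubes and start the heated shaker

ROBOT

A 6-joint arm with a two-finger parallel gripper is mounted at the origin on the work surface. World frame = base frame: x ahead of the robot, y to its left, z up, the work surface at z = 0. Lengths are in m, angles in degrees, forces in N, time in s.
With the tool pointing down it reaches from about 0.35 to 0.875 m from the base axis. Payload 4.2 kg.
Tool frame: the origin (TCP) lies on the centre line of the jaws, within the pads' length; the fingertips stand 19 mm ahead of it and the grasp point (between the pads) is the TCP; x points along the fingers, y is the direction in which the jaws open and shut, and the axes are right-handed (so a half turn about x gives the same grasp; the last joint's range is limited). The gripper opens to 87 mm and grips with 3 to 60 N. Pads are 19 mm wide; open, the fingers measure 117 mm over their backs; the gripper's body (75 mm by 190 mm) begins 51 mm behind the grasp point.
Start: joints at [-53.079, 22.042, 0.453, 0, -68.411, -14.817], TCP at [0.235, -0.579, 0.242] pointing down, gripper open.
Joint ranges: [-179.83, 179.83], [-69.29, 118.12], [-61.27, 80.66], [-181.25, 117.63], [-171.15, -9.14], [-177.46, 177.46]. Speed limits (degrees/s): [159.86, 159.86, 180, 180, 180, 180].

INTERFACE

Orientations are given as a 3x3 rotation matrix whose columns are the frame's x, y, z axes.
In Python, from station import r, viewer, job, spotter gives the robot as it stands.
- The arm moves only by the tool play_rows, never from a script. Its argument "commands" is a list of rows, each an object of numbers: "fingers": the gripper command: -1 is fully open, 1 is shut, values between are in proportion; "tx", "ty", "tz": the shift along the tool's x, y, z normalised to -1 to 1, where 1 is 750 mm; "ax", "ay", "az": the turn, a rotation vector about the tool's x, y, z normalised to -1 to 1, where 1 is pi rad. In form: [{"fingers": .., "tx": .., "ty": .., "tz": .., "ax": .., "ay": .., "az": ..}, ...]. A call has 1 to 5 rows; each row is the pose to reach, as a shift and turn from the pose commanded when the call began, along the tool's axes at that moment, turning the shorter way round; what a row does not reach only later rows make up. A row lasts 1/12 s, in which the tool goes at most 41.7 mm and 7.16 degrees, less where a joint would pass 70% of its speed; a pose out of reach is approached as far as the arm can. A call with a number of a shift or a turn outside -1 to 1 is refused whole. A call with a gripper value outside its range is refused whole. The fingers move at their own pace and stop on an object; the grip force is fixed at half the most. Time passes only in rows, so rows that repeat a pose let the fingers close. It gives the time, the measured TCP pose, the force and the opening at its end, in the units of the state.
- r.sense(): the state, without advancing time (a new reading comes with each control period).
- viewer.capture(name): name is "scene" or "top" or "wrist"; returns a dict with "image" (420x560x3 uint8, red, green, blue), "fx", "fy", "cx", "cy" (pixels), "R" (3x3) and "t" (3): a world point X has camera coordinates R X + t; the wrist camera has in their place "mount" (4x4, takes a point from camera to tool coordinates, whose origin is the TCP and whose axes are the tool frame's). Camera axes: x right, y down, z forward; pixel columns grow to the right and rows downward; lengths in m; the calibration is good to about 2 mm. A picture is of the moment at which its call begins: read the wrist's pose just before it. There is no depth.
- job.finish_job(): hands the job in, once; it reports no verdict.
Trained networks look in a picture, given as the dict that the camera call returned (one of the last four; its "shot" number tells which), for a name from the list of things; names that differ only in an ending like _2 or _b are one class to them, and where a whole thing is asked for, a point or a joint stands for the part that bears it (a point fixed in the world has none). Each returns a list of dicts, best first, with "score" (0 to 1); they miss things now and then, are a little off and sometimes report something else, mostly with a low value. They report only what shows in the picture. A call takes as long as a camera call.
- spotter.find_in(name, picture): "uv" ([column, row] in pixels, amid what is visible of it).
- spotter.silhouettes(name, picture): "region" (420x560 bool, what is visible of it) and "uv" ([column, row] in pixels, amid what is visible of it).
The state is a dict: "time_s": time; "joints": joint angles; "joint_velocities": joint speeds; "effort": joint torques, N m; "tcp_pos": TCP position; "ee_rot": TCP orientation; "wrist_force": force on the tool from outside, world axes, zero at the start; "moment": the same for the moment, N m; "gripper_width": opening from 0.0 (shut) to 1.0 (fully open).
Only numpy, scipy, OpenCV 4.12 (cv2) and the standard library are available. Lean on these libraries where they do the work, as an engineer would, in place of code of your own. Each camera call takes 0.05 s, during which the arm holds its last target. There are 200 camera calls.

TASK

Get the heated shaker running: some of the snap caps on its tubes still stand proud at the vent click, so press every one of them fully home. Then fold the clear lid down until it is shut, and only then press the green start button all the way in and let go. Keep off the red stop button, and leave the bottle, the beaker and the tip box where they stand.

Things in the scene. Friction and masses are not known exactly. Their poses are not given: they have to be found in the camera images.
- mixer: heated laboratory shaker, fixed to the bench: white housing 245 mm deep (x -112 to +133 mm), 240 mm wide, 150 mm high. Origin at bench level on its centre line; x points to its back, y to its left, z up. A black control panel (top at z 127 mm) lies in front (-x); behind it an open-topped chamber (inside x -38 to +97, y -90 to +90 mm, rim at z 150 mm) holds an aluminium block with 2 x 3 wells at x -4 and +36 mm, y -42, 0 and +42 mm, carrying five tubes; one well is empty
- cap1_top (a point): centre of the flat top of the blue snap cap (34 mm across, 18 mm high) of tube 1; z is up. Tubes stand upright and fast in the wells. Cap top is 138 mm above the bench at the vent click, 130 mm when fully home
- cap1 (a joint): how far cap 1 is pressed on: 0 = standing proud at the vent click, 0.008 m = fully home, where it clicks and stays. Pushing down takes about 10 N in its first 2 mm; past half-way (4 mm) it snaps home by itself, short of that it springs back. Caps do not come off
- cap2_top (a point): centre of the flat top of the blue snap cap (34 mm across, 18 mm high) of tube 2; z is up. Tubes stand upright and fast in the wells. Cap top is 138 mm above the bench at the vent click, 130 mm when fully home
- cap2 (a joint): how far cap 2 is pressed on: 0 = standing proud at the vent click, 0.008 m = fully home, where it clicks and stays. Pushing down takes about 10 N in its first 2 mm; past half-way (4 mm) it snaps home by itself, short of that it springs back. Caps do not come off
- cap3_top (a point): centre of the flat top of the blue snap cap (34 mm across, 18 mm high) of tube 3; z is up. Tubes stand upright and fast in the wells. Cap top is 138 mm above the bench at the vent click, 130 mm when fully home
- cap3 (a joint): how far cap 3 is pressed on: 0 = standing proud at the vent click, 0.008 m = fully home, where it clicks and stays. Pushing down takes about 10 N in its first 2 mm; past half-way (4 mm) it snaps home by itself, short of that it springs back. Caps do not come off
- cap4_top (a point): centre of the flat top of the blue snap cap (34 mm across, 18 mm high) of tube 4; z is up. Tubes stand upright and fast in the wells. Cap top is 138 mm above the bench at the vent click, 130 mm when fully home
- cap4 (a joint): how far cap 4 is pressed on: 0 = standing proud at the vent click, 0.008 m = fully home, where it clicks and stays. Pushing down takes about 10 N in its first 2 mm; past half-way (4 mm) it snaps home by itself, short of that it springs back. Caps do not come off
- cap5_top (a point): centre of the flat top of the blue snap cap (34 mm across, 18 mm high) of tube 5; z is up. Tubes stand upright and fast in the wells. Cap top is 138 mm above the bench at the vent click, 130 mm when fully home
- cap5 (a joint): how far cap 5 is pressed on: 0 = standing proud at the vent click, 0.008 m = fully home, where it clicks and stays. Pushing down takes about 10 N in its first 2 mm; past half-way (4 mm) it snaps home by itself, short of that it springs back. Caps do not come off
- lid (a joint): angle of the chamber's flat lid (clear pane in a grey frame, 221 mm wide, 6 mm thick, 152 mm from hinge to free edge): 0 = shut and level on the rim, grows as it opens upwards and backwards (1.57 = standing upright). The stiff hinge keeps it wherever it is left; some 2 N across the lid at its free edge swing it (less when it is going down, 3 N to lift it from shut)
- lid_hinge (a point): middle of the lid's hinge line (half-way through the lid's thickness) at the back of the chamber, 104 mm behind the shaker's origin, 153 mm above the bench; fixed to the shaker, with the shaker's axes: the hinge line is y, the shut lid reaches 152 mm towards -x
- lid_edge (a point): middle of the lid's free edge, on its outer (upper when shut) face; moves with the lid; x points from the free edge to the hinge, z out of the outer face
- start_top (a point): centre of the top of the round green start button (28 mm across), at the left (+y) of the control panel; it is pressed straight down
- start (a joint): how far the green button is pressed: 0 to 0.006 m, a spring needing 5 N for full travel
- stop_top (a point): centre of the top of the round red stop button (28 mm across), at the right (-y) of the control panel
- stop (a joint): how far the red button is pressed: 0 to 0.006 m
- reagent_center (a point): centre (half-way up) of an amber bottle, 68 mm across, 150 mm high, standing on the bench left of the shaker
- beaker_center (a point): centre (half-way up) of a glass beaker, 68 mm across, 90 mm high, standing left of the shaker
- tipbox_center (a point): centre of a blue and white pipette-tip box, 126 x 88 x 92 mm, standing right of the shaker

How it is judged:
By the outcome, as a careful person would: the job done as asked, in the order asked, and still so for the second after the job is handed in, with the robot touching nothing.
It also fails if it takes over 48 s, if anything falls off the work surface, if the arm or the gripper's body presses on something with over 40 N, if the wrist force passes 120 N, or if a joint passes its speed limit or range.

## Working session

There is one attempt and no reset: what is moved stays moved. The work goes in short steps, Python scripts to look and compute and a tool call to move; the robot and the scene stay as the last step left them, time stands still between calls to the robot, and variables do not carry over. Pictures are saved under pics/ and viewed, about 8 in all and at most 12, crops included, and the job is handed in when it is done.

Besides the shell and the picture viewer there is one more tool, called after "Emit:" as name([rows], argument=value, ...), one row to a line, values as JSON. play_rows: Moves the arm, as the interface text tells. Its arguments: {"type":"object","properties":{"commands":{"type":"array"}},"required":["commands"]}

```bash
mkdir -p pics; ls; python3 - <<'E'
from station import r, viewer, job, spotter
import cv2,numpy as np
s=r.sense();print(s['time_s'],s['tcp_pos'],np.round(s['ee_rot'],3),s['wrist_force'])
for n in ['scene','top']:
    p=viewer.capture(n);cv2.imwrite(f'pics/{n}0.png',cv2.cvtColor(p['image'],cv2.COLOR_RGB2BGR))
    print(n,p['fx'],p['cx'],p['cy'],np.round(p['R'],4).tolist(),p['t'])
    for k in ['cap1_top','start_top','stop_top','lid_edge','lid_hinge','mixer','reagent_center','beaker_center','tipbox_center']:
        try: print(k,[(np.round(d['uv'],1).tolist(),round(d['score'],2)) for d in spotter.find_in(k,p)][:7])
        except Exception as e: print(k,e)
print(r.sense()['time_s'])
E
```

```text
pics
0.0 [ 0.2349873  -0.57853386  0.24046949] [[-0.001 -0.376  0.927]
 [ 0.002  0.927  0.376]
 [-1.     0.002 -0.   ]] [-0.04834906  0.06552684 -0.09081498]
scene 541.2721075541925 276.1921926385647 213.40568323398668 [[-0.9028, 0.4301, 0.0015], [0.312, 0.6573, -0.6861], [-0.296, -0.6189, -0.7275]] [ 0.46817211 -0.11212701  1.32457156]
cap1_top [([267.8, 222.7], 0.51)]
start_top [([344.0, 256.2], 0.74)]
stop_top [([326.4, 197.6], 0.65), ([341.1, 341.6], 0.32)]
lid_edge [([221.4, 209.4], 0.7)]
lid_hinge []
mixer [([282.4, 261.0], 0.79)]
reagent_center [([264.3, 387.3], 0.74), ([326.0, 199.1], 0.63), ([299.5, 257.5], 0.56), ([221.7, 208.2], 0.48)]
beaker_center [([342.6, 343.8], 0.94), ([292.9, 236.1], 0.31), ([266.1, 222.9], 0.23)]
tipbox_center [([283.2, 168.6], 0.68), ([271.2, 221.9], 0.45)]
top 423.8088813339775 279.0105121290561 210.09320406103643 [[-0.0802, -0.9968, 0.0], [-0.9695, 0.078, -0.2322], [0.2314, -0.0186, -0.9727]] [0.06958903 0.54360504 0.84430386]
cap1_top [([261.5, 193.3], 0.6)]
start_top []
stop_top [([263.8, 255.0], 0.48)]
lid_edge [([250.2, 131.9], 0.93), ([242.2, 183.9], 0.61)]
lid_hinge [([242.2, 180.8], 0.91), ([349.1, 250.1], 0.24)]
mixer [([245.6, 181.2], 0.86), ([216.0, 205.6], 0.4)]
reagent_center [([142.0, 156.7], 0.57)]
beaker_center [([150.7, 221.9], 0.59)]
tipbox_center [([349.8, 253.2], 0.89)]
1.0
```

View pics/scene0.png

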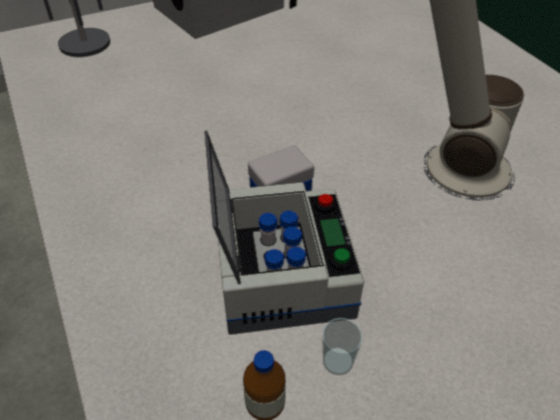

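View pics/top0.png

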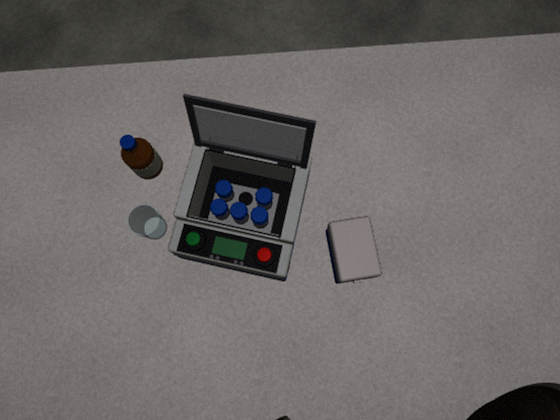

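```bash
cat > fit.py <<'E'
import numpy as np,cv2
from scipy.optimize import least_squares
from station import r, viewer, job, spotter
def rz(a): c,s=np.cos(a),np.sin(a); return np.array([[c,-s,0],[s,c,0],[0,0,1.]])
def proj(p,X):
    c=np.asarray(X)@np.array(p['R']).T+p['t']
    return np.c_[p['fx']*c[:,0]/c[:,2]+p['cx'],p['fy']*c[:,1]/c[:,2]+p['cy']]
E
python3 - <<'E'
from fit import *
P={n:viewer.capture(n) for n in ['scene','top']}
def blobs(p,name,box):
    h=cv2.cvtColor(p['image'],cv2.COLOR_RGB2HSV)
    rng={'b':((100,150,60),(125,255,255)),'g':((55,150,70),(75,255,255)),'r':((0,180,80),(8,255,255))}[name]
    m=cv2.inRange(h,*rng); k=np.zeros_like(m);k[box[1]:box[3],box[0]:box[2]]=1;m*=k
    n,_,st,c=cv2.connectedComponentsWithStats(m)
    return [(c[i].round(1),st[i,4]) for i in range(1,n) if st[i,4]>25]
bx={'scene':(232,185,365,275),'top':(170,170,300,275)}
B={}
for n in P:
    for c in 'bgr': B[n,c]=blobs(P[n],c,bx[n]); print(n,c,[(b[0].tolist(),b[1]) for b in B[n,c]])
caps=np.array([[x,y,.126] for x in(-4,36) for y in(-42,0,42)])*[1e-3,1e-3,1]; caps=np.delete(caps,4,0)
def res(q,full=False):
    o=[];T=lambda X:np.atleast_2d(X)@rz(q[2]).T+[q[0],q[1],0]
    for n in P:
        u=proj(P[n],T(caps+[0,0,0]))
        for a in u:
            d=[b[0]-a for b in B[n,'b']]; o.append(min(d,key=np.linalg.norm))
        # buttons: panel x q3, y +-q4
        for c,s in(('g',1),('r',-1)):
            a=proj(P[n],T([q[3],s*q[4],.13]))[0]; L=B[n,c]
            if L:o.append(max(L,key=lambda b:b[1])[0]-a)
    return np.array(o) if full else np.ravel(o)
best=min((least_squares(res,[x,y,t,-.08,.075],loss='soft_l1') for x in(.5,.55,.6,.65) for y in(0,.05,.1) for t in(-.3,0,.3)),key=lambda s:s.cost)
q=best.x;print(q,best.cost,np.degrees(q[2]));print(res(q,True).round(1).tolist())
# lid angle
L=lambda a,y,d=.152:np.array([.104-d*np.cos(a),y,.153+d*np.sin(a)])@rz(q[2]).T+[q[0],q[1],0]
for a in np.radians([80,90,95,100,105,110,120]):
    print(round(np.degrees(a)),[proj(P[n],[L(a,.11),L(a,-.11)]).round(0).tolist() for n in P])
print(P['top'].keys()); w=viewer.capture('wrist');print(np.round(w['mount'],3).tolist())
np.save('q.npy',q);print(r.sense()['time_s'])
E
```

```text
scene b [([288.3, 217.2], np.int32(192)), ([267.5, 219.4], np.int32(193)), ([291.7, 233.1], np.int32(236)), ([295.8, 253.8], np.int32(233)), ([273.8, 256.9], np.int32(222))]
scene g [([332.1, 232.5], np.int32(152)), ([341.6, 254.0], np.int32(128))]
scene r [([325.2, 198.7], np.int32(106))]
top b [([222.9, 187.2], np.int32(197)), ([263.4, 194.9], np.int32(202)), ([217.9, 206.1], np.int32(205)), ([238.2, 209.6], np.int32(219)), ([258.9, 214.0], np.int32(213))]
top g [([194.1, 238.8], np.int32(66))]
top r [([263.9, 254.1], np.int32(140))]
[ 0.54223668  0.10631569 -0.29656266 -0.07871633  0.06913046] 41.44837045156881 -16.991788819544908
[[0.4, -1.3], [0.2, -1.8], [0.4, 1.5], [0.4, -1.4], [0.3, 2.1], [-7.3, -25.3], [1.9, -4.3], [-0.1, -0.9], [-0.3, -0.9], [-0.2, 0.0], [-0.1, -1.0], [-0.1, -0.1], [-0.7, -0.2], [-0.0, -0.0]]
80 [[[252.0, 218.0], [237.0, 127.0]], [[175.0, 124.0], [306.0, 151.0]]]
90 [[[234.0, 219.0], [222.0, 127.0]], [[179.0, 109.0], [310.0, 136.0]]]
95 [[[225.0, 220.0], [214.0, 128.0]], [[181.0, 102.0], [311.0, 129.0]]]
100 [[[216.0, 222.0], [207.0, 129.0]], [[184.0, 96.0], [313.0, 122.0]]]
105 [[[207.0, 224.0], [200.0, 131.0]], [[186.0, 90.0], [314.0, 116.0]]]
110 [[[199.0, 227.0], [192.0, 134.0]], [[189.0, 84.0], [315.0, 110.0]]]
120 [[[183.0, 234.0], [179.0, 140.0]], [[194.0, 76.0], [318.0, 100.0]]]
dict_keys(['image', 'fx', 'fy', 'cx', 'cy', 'R', 't', 'shot'])
[[-0.001, -0.255, 0.967, -0.143], [1.0, 0.0, 0.001, 0.0], [-0.0, 0.967, 0.255, -0.069], [0.0, 0.0, 0.0, 1.0]]
1.15
```

```bash
cat >> fit.py <<'E'
def go(s,mx,my,tz,q=None):
    "shift (mm/750) and turn from current pose to mixer coords (m) of TCP, aligned with mixer"
    q=np.load('q.npy') if q is None else q
    R=np.array(s['ee_rot']);M=rz(q[2]);Rt=np.c_[[0,0,-1],M[:,1],M[:,0]]
    d=R.T@(M@[mx,my,0]+[q[0],q[1],tz]-s['tcp_pos'])
    w=cv2.Rodrigues(R.T@Rt)[0].ravel()
    return (d/.75).round(4),(w/np.pi).round(4)
E
python3 - <<'E'
from fit import *
P={n:viewer.capture(n) for n in ['scene','top']}
C={'scene':[(288.3,217.2),(291.7,233.1),(295.8,253.8),(267.5,219.4),(273.8,256.9)],'top':[(258.9,214),(238.2,209.6),(217.9,206.1),(263.4,194.9),(222.9,187.2)]}
G={'scene':(341.6,254),'top':(193.5,239)};Rd={'scene':(325.2,198.7),'top':(263.9,254.1)}
xy=np.array([[-4,-42],[-4,0],[-4,42],[36,-42],[36,42]])/1e3
def res(q):
    o=[]
    X=np.c_[xy,q[5:10]-.006]
    X=np.r_[X,[[q[3],q[4],.13],[q[3],-q[4],.13]]]@rz(q[2]).T+[q[0],q[1],0]
    for n in P:
        o.append(proj(P[n],X)-np.array(C[n]+[G[n],Rd[n]]))
    return np.r_[np.ravel(o),(q[5:10]-.134)*100]
s=least_squares(res,[.54,.106,-.297,-.078,.07]+[.134]*5);q=s.x
print(q.round(4),s.cost,np.round(s.fun,1));np.save('q.npy',q)
st=r.sense();print(go(st,-.004,-.042,.20),st['tcp_pos'])
E
```

```text
[ 0.5422  0.1062 -0.2821 -0.0814  0.0698  0.1358  0.137   0.1287  0.1363
  0.1279] 17.54577843492938 [-0.8 -0.  -0.2 -0.  -0.2 -0.5 -0.7  0.   0.  -0.5 -0.3  3.3 -1.2  3.5
  0.2  0.2  0.2  0.3  0.4  0.6 -0.1  0.1  0.1  0.9  1.2  1.9  0.8  1.1
  0.2  0.3 -0.5  0.2 -0.6]
(array([0.0554, 0.6517, 0.6842]), array([ 0.2126,  0.    , -0.    ])) [ 0.23520389 -0.57902494  0.24154924]
```

Emit:
play_rows([
  {"fingers": 1,"tx": 0,"ty": 0.19,"tz": 0.2,"ax": 0,"ay": 0,"az": 0},
  {"fingers": 1,"tx": 0,"ty": 0.19,"tz": 0.2,"ax": 0,"ay": 0,"az": 0},
  {"fingers": 1,"tx": 0,"ty": 0.19,"tz": 0.2,"ax": 0,"ay": 0,"az": 0},
  {"fingers": 1,"tx": 0,"ty": 0.19,"tz": 0.2,"ax": 0,"ay": 0,"az": 0},
  {"fingers": 1,"tx": 0,"ty": 0.19,"tz": 0.2,"ax": 0,"ay": 0,"az": 0},
])

```text
time_s: 1.67
tcp_pos: [0.3209, -0.3888, 0.2417]
ee_rot: [[0.0, -0.376, 0.927], [-0.0, 0.927, 0.376], [-1.0, -0.0, 0.0]]
wrist_force: [1.5, -0.5, 0.1]
gripper_width: 0.707
```

Emit:
play_rows([
  {"fingers": 1,"tx": 0,"ty": 0.19,"tz": 0.2,"ax": 0,"ay": 0,"az": 0},
  {"fingers": 1,"tx": 0,"ty": 0.19,"tz": 0.2,"ax": 0,"ay": 0,"az": 0},
  {"fingers": 1,"tx": 0,"ty": 0.19,"tz": 0.2,"ax": 0,"ay": 0,"az": 0},
  {"fingers": 1,"tx": 0,"ty": 0.19,"tz": 0.2,"ax": 0,"ay": 0,"az": 0},
  {"fingers": 1,"tx": 0,"ty": 0.19,"tz": 0.2,"ax": 0,"ay": 0,"az": 0},
])

```text
time_s: 2.08
tcp_pos: [0.4063, -0.2001, 0.242]
ee_rot: [[0.001, -0.376, 0.926], [-0.0, 0.926, 0.377], [-1.0, -0.001, 0.001]]
wrist_force: [0.4, -1.0, 0.1]
gripper_width: 0.33
```

Emit:
play_rows([
  {"fingers": 1,"tx": 0,"ty": 0,"tz": 0,"ax": 0.2126,"ay": 0,"az": 0},
  {"fingers": 1,"tx": 0,"ty": 0,"tz": 0,"ax": 0.2126,"ay": 0,"az": 0},
  {"fingers": 1,"tx": 0,"ty": 0,"tz": 0,"ax": 0.2126,"ay": 0,"az": 0},
  {"fingers": 1,"tx": 0,"ty": 0,"tz": 0,"ax": 0.2126,"ay": 0,"az": 0},
  {"fingers": 1,"tx": 0,"ty": 0,"tz": 0,"ax": 0.2126,"ay": 0,"az": 0},
])

```text
time_s: 2.5
tcp_pos: [0.4061, -0.2018, 0.2418]
ee_rot: [[0.001, 0.242, 0.97], [-0.0, 0.97, -0.242], [-1.0, 0.0, 0.001]]
wrist_force: [0.6, -0.2, 0.8]
gripper_width: 0.021
```

```bash
python3 - <<'E'
from fit import *
s=r.sense();print(s['time_s'],s['tcp_pos'],s['gripper_width'],go(s,-.07,0,.26),go(s,-.004,-.042,.20))
E
```

```text
2.5 [ 0.40605011 -0.20181761  0.24176665] 0.020930449660737045 (array([-0.0243,  0.4459, -0.0166]), array([ 0.0119,  0.0002, -0.    ])) (array([0.0558, 0.3866, 0.0692]), array([ 0.0119,  0.0002, -0.    ]))
```

Emit:
play_rows([
  {"fingers": 1,"tx": -0.024,"ty": 0.25,"tz": -0.016,"ax": 0.012,"ay": 0,"az": 0},
  {"fingers": 1,"tx": -0.024,"ty": 0.25,"tz": -0.016,"ax": 0.012,"ay": 0,"az": 0},
  {"fingers": 1,"tx": -0.024,"ty": 0.25,"tz": -0.016,"ax": 0.012,"ay": 0,"az": 0},
  {"fingers": 1,"tx": -0.024,"ty": 0.25,"tz": -0.016,"ax": 0.012,"ay": 0,"az": 0},
  {"fingers": 1,"tx": -0.024,"ty": 0.25,"tz": -0.016,"ax": 0.012,"ay": 0,"az": 0},
])

```text
time_s: 2.92
tcp_pos: [0.4394, -0.0141, 0.2605]
ee_rot: [[0.002, 0.271, 0.963], [0.001, 0.963, -0.271], [-1.0, 0.001, 0.002]]
wrist_force: [-0.1, -0.8, 0.3]
gripper_width: 0.004
```

Emit:
play_rows([
  {"fingers": 1,"tx": 0,"ty": 0.196,"tz": 0,"ax": 0,"ay": 0,"az": 0},
  {"fingers": 1,"tx": 0,"ty": 0.196,"tz": 0,"ax": 0,"ay": 0,"az": 0},
  {"fingers": 1,"tx": 0,"ty": 0.196,"tz": 0,"ax": 0,"ay": 0,"az": 0},
  {"fingers": 1,"tx": 0,"ty": 0.196,"tz": 0,"ax": 0,"ay": 0,"az": 0},
  {"fingers": 1,"tx": 0,"ty": 0.196,"tz": 0,"ax": 0,"ay": 0,"az": 0},
])

```text
time_s: 3.33
tcp_pos: [0.4802, 0.1282, 0.2593]
ee_rot: [[0.001, 0.269, 0.963], [0.001, 0.963, -0.269], [-1.0, 0.001, 0.001]]
wrist_force: [0.7, -0.8, -0.1]
gripper_width: 0.003
```

```bash
cat >> fit.py <<'E'
def wrist():
    s=r.sense();p=viewer.capture('wrist');m=np.array(p['mount']);R=np.array(s['ee_rot'])
    Rc=R@m[:3,:3];tc=R@m[:3,3]+s['tcp_pos'];p['R']=Rc.T;p['t']=-Rc.T@tc
    return s,p
E
python3 - <<'E'
from fit import *
s,p=wrist();print(s['time_s'],s['tcp_pos'],go(s,-.004,-.042,.2))
q=np.load('q.npy');im=cv2.cvtColor(p['image'],cv2.COLOR_RGB2BGR)
xy=np.array([[-4,-42],[-4,0],[-4,42],[36,-42],[36,42]])/1e3
X=np.r_[np.c_[xy,q[5:10]],[[q[3],q[4],.137],[q[3],-q[4],.137],[-.112,.12,.127],[-.112,-.12,.127],[-.038,.09,.15],[-.038,-.09,.15]]]@rz(q[2]).T+[q[0],q[1],0]
u=proj(p,X);print(u.round(0).tolist())
for a in u: cv2.drawMarker(im,tuple(int(v) for v in a),(0,255,255),0,8)
cv2.imwrite('pics/w1.png',im); cv2.imwrite('raw_w1.png',cv2.cvtColor(p['image'],cv2.COLOR_RGB2BGR))
np.savez('w1.npz',image=p['image'],R=p['R'],t=p['t'],fx=p['fx'],fy=p['fy'],cx=p['cx'],cy=p['cy'])
E
```

```text
3.3333 [0.48019966 0.12819815 0.25934041] (array([ 0.0791, -0.062 ,  0.0816]), array([ 0.0031,  0.0003, -0.0003]))
[[230.0, 270.0], [274.0, 271.0], [317.0, 267.0], [231.0, 307.0], [315.0, 303.0], [353.0, 192.0], [195.0, 190.0], [409.0, 157.0], [140.0, 154.0], [375.0, 243.0], [171.0, 241.0]]
```

View pics/w1.png

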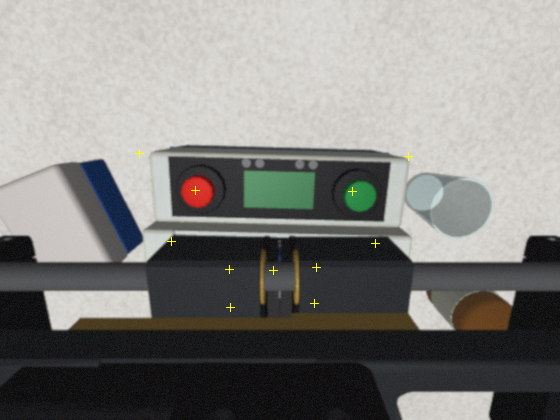

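```bash
python3 - <<'E'
from fit import *
P={n:viewer.capture(n) for n in ['scene','top']};w=dict(np.load('w1.npz'));
h=cv2.cvtColor(w['image'],cv2.COLOR_RGB2HSV)
def big(m):
    n,l,st,c=cv2.connectedComponentsWithStats(m);i=1+np.argmax(st[1:,4]);ct=cv2.findContours((l==i).astype('uint8'),0,2)[0][0];return cv2.fitEllipse(cv2.convexHull(ct)),st[i]
k=np.zeros(h.shape[:2],'uint8');k[:,330:400]=255
g=big(cv2.inRange(h,(50,120,40),(85,255,255))&k);rd=big(cv2.inRange(h,(0,150,80),(8,255,255)));print(g,rd)
P['w']=w
C={'scene':[(288.3,217.2),(291.7,233.1),(295.8,253.8),(267.5,219.4),(273.8,256.9)],'top':[(258.9,214),(238.2,209.6),(217.9,206.1),(263.4,194.9),(222.9,187.2)]}
G={'scene':(341.6,254),'top':(193.5,239),'w':g[0][0]};Rd={'scene':(325.2,198.7),'top':(263.9,254.1),'w':rd[0][0]}
xy=np.array([[-4,-42],[-4,0],[-4,42],[36,-42],[36,42]])/1e3
def res(q,full=0):
    o=[];M=lambda X:np.array(X)@rz(q[2]).T+[q[0],q[1],0]
    for n in P:
        B=M([[q[3],q[4],q[10]],[q[3],-q[4],q[10]]])
        o.append(proj(P[n],B)-[G[n],Rd[n]])
        if n!='w':o.append(proj(P[n],M(np.c_[xy,q[5:10]-.006]))-C[n])
    return o if full else np.r_[np.concatenate(o).ravel(),(q[5:10]-.134)*200,(q[10]-.135)*200]
s=least_squares(res,[.54,.106,-.297,-.078,.07]+[.134]*5+[.134],loss='soft_l1');q=s.x
print(q.round(4),s.cost,[x.round(1).tolist() for x in res(q,1)]);np.save('q.npy',q)
print(go(r.sense(),-.004,-.042,.2), P['w']['fx'])
E
```

```text
(((359.29656982421875, 195.21429443359375), (32.43800735473633, 33.2285041809082), 101.55917358398438), array([343, 179,  33,  33, 851], dtype=int32)) (((197.37184143066406, 191.0980224609375), (32.21805953979492, 33.36689758300781), 104.20409393310547), array([181, 175,  34,  33, 843], dtype=int32))
[ 0.5427  0.1075 -0.3001 -0.0808  0.0701  0.1366  0.1375  0.1302  0.1366
  0.129   0.1423] 5.626771291439556 [[[-0.3, 0.4], [-0.2, -0.1]], [[-0.2, 0.2], [-0.0, 0.4], [-0.4, -0.3], [-0.3, 0.2], [-0.3, -0.5]], [[-1.4, -0.5], [-0.8, 0.3]], [[-0.6, 0.3], [-0.6, 0.0], [-0.3, -0.0], [-0.5, 0.3], [-0.3, 0.3]], [[-1.7, -0.0], [-0.7, -0.2]]]
(array([ 0.0791, -0.0538,  0.0817]), array([ 0.0075, -0.0002,  0.0002])) 304.88935383801163
```

Emit:
play_rows([
  {"fingers": 1,"tx": 0.04,"ty": -0.054,"tz": 0.082,"ax": 0.0075,"ay": 0,"az": 0},
  {"fingers": 1,"tx": 0.04,"ty": -0.054,"tz": 0.082,"ax": 0.0075,"ay": 0,"az": 0},
  {"fingers": 1,"tx": 0.11,"ty": -0.054,"tz": 0.082,"ax": 0.0075,"ay": 0,"az": 0},
  {"fingers": 1,"tx": 0.11,"ty": -0.054,"tz": 0.082,"ax": 0.0075,"ay": 0,"az": 0},
  {"fingers": 1,"tx": 0.11,"ty": -0.054,"tz": 0.082,"ax": 0.0075,"ay": 0,"az": 0},
])

```text
time_s: 3.9
tcp_pos: [0.5244, 0.0657, 0.1735]
ee_rot: [[-0.008, 0.3, 0.954], [-0.003, 0.954, -0.3], [-1.0, -0.005, -0.007]]
wrist_force: [0.0, 0.1, 0.0]
gripper_width: 0.005
```

```bash
python3 - <<'E'
from fit import *
s=r.sense();print(s['time_s'],s['tcp_pos'],s['wrist_force'],go(s,-.004,-.042,.1495))
p=viewer.capture('scene');cv2.imwrite('pics/s2.png',cv2.resize(cv2.cvtColor(p['image'],cv2.COLOR_RGB2BGR)[100:320,180:400],None,fx=2.7,fy=2.7,interpolation=2))
E
```

```text
3.9 [0.52440885 0.06574356 0.17350303] [0.03227434 0.06435233 0.00580085] (array([0.032 , 0.0046, 0.0016]), array([-0.0013, -0.0022,  0.0016]))
```

View pics/s2.png

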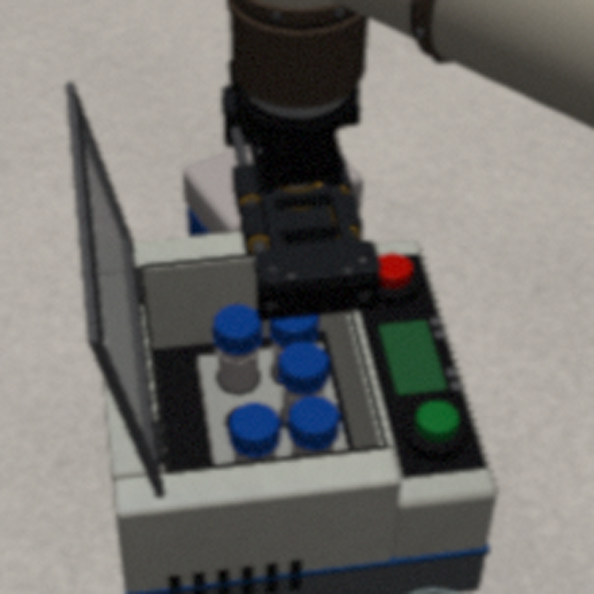

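Emit:
play_rows([
  {"fingers": 1,"tx": 0.016,"ty": 0.004,"tz": 0.0015,"ax": 0,"ay": 0,"az": 0},
  {"fingers": 1,"tx": 0.024,"ty": 0.004,"tz": 0.0015,"ax": 0,"ay": 0,"az": 0},
  {"fingers": 1,"tx": 0.029,"ty": 0.004,"tz": 0.0015,"ax": 0,"ay": 0,"az": 0},
  {"fingers": 1,"tx": 0.032,"ty": 0.004,"tz": 0.0015,"ax": 0,"ay": 0,"az": 0},
  {"fingers": 1,"tx": 0.032,"ty": 0.004,"tz": 0.0015,"ax": 0,"ay": 0,"az": 0},
])

```text
time_s: 4.37
tcp_pos: [0.5292, 0.071, 0.1552]
ee_rot: [[0.002, 0.295, 0.955], [0.0, 0.955, -0.295], [-1.0, 0.001, 0.002]]
wrist_force: [-1.6, 0.1, 5.8]
gripper_width: 0.007
```

Emit:
play_rows([
  {"fingers": 1,"tx": 0.003,"ty": 0,"tz": 0,"ax": 0,"ay": 0,"az": 0},
  {"fingers": 1,"tx": 0.006,"ty": 0,"tz": 0,"ax": 0,"ay": 0,"az": 0},
  {"fingers": 1,"tx": 0.008,"ty": 0,"tz": 0,"ax": 0,"ay": 0,"az": 0},
  {"fingers": 1,"tx": 0.008,"ty": 0,"tz": 0,"ax": 0,"ay": 0,"az": 0},
])

```text
time_s: 4.7
tcp_pos: [0.5294, 0.0713, 0.1493]
ee_rot: [[0.002, 0.295, 0.955], [0.0, 0.956, -0.295], [-1.0, 0.001, 0.002]]
wrist_force: [-2.8, 0.9, 10.0]
gripper_width: 0.002
```

Emit:
play_rows([
  {"fingers": 1,"tx": -0.03,"ty": 0,"tz": 0,"ax": 0,"ay": 0,"az": 0},
  {"fingers": 1,"tx": -0.03,"ty": 0.028,"tz": 0,"ax": 0,"ay": 0,"az": 0},
  {"fingers": 1,"tx": -0.03,"ty": 0.056,"tz": 0,"ax": 0,"ay": 0,"az": 0},
  {"fingers": 1,"tx": -0.03,"ty": 0.056,"tz": 0,"ax": 0,"ay": 0,"az": 0},
  {"fingers": 1,"tx": -0.02,"ty": 0.056,"tz": 0,"ax": 0,"ay": 0,"az": 0},
])

```text
time_s: 5.12
tcp_pos: [0.5425, 0.1123, 0.1634]
ee_rot: [[0.004, 0.294, 0.956], [0.001, 0.956, -0.294], [-1.0, 0.002, 0.003]]
wrist_force: [0.8, -0.5, 0.2]
gripper_width: 0.006
```

```bash
python3 - <<'E'
from fit import *
s=r.sense();print(s['time_s'],s['tcp_pos'],s['wrist_force'],go(s,-.004,0,.1495))
E
```

```text
5.1167 [0.5424908  0.11229057 0.1633606 ] [ 0.76123133 -0.46723642  0.24095343] (array([ 0.0185, -0.006 , -0.0033]), array([ 0.0005,  0.001 , -0.0008]))
```

Emit:
play_rows([
  {"fingers": 1,"tx": 0.008,"ty": -0.005,"tz": -0.003,"ax": 0,"ay": 0,"az": 0},
  {"fingers": 1,"tx": 0.013,"ty": -0.005,"tz": -0.003,"ax": 0,"ay": 0,"az": 0},
  {"fingers": 1,"tx": 0.017,"ty": -0.005,"tz": -0.003,"ax": 0,"ay": 0,"az": 0},
  {"fingers": 1,"tx": 0.02,"ty": -0.005,"tz": -0.003,"ax": 0,"ay": 0,"az": 0},
  {"fingers": 1,"tx": 0.02,"ty": -0.005,"tz": -0.003,"ax": 0,"ay": 0,"az": 0},
])

```text
time_s: 5.53
tcp_pos: [0.5376, 0.1076, 0.1493]
ee_rot: [[-0.0, 0.296, 0.955], [-0.001, 0.955, -0.296], [-1.0, -0.001, 0.0]]
wrist_force: [-5.8, 1.7, 15.1]
gripper_width: 0.008
```

Emit:
play_rows([
  {"fingers": 1,"tx": 0,"ty": 0,"tz": 0,"ax": 0,"ay": 0,"az": 0},
  {"fingers": 1,"tx": 0,"ty": 0,"tz": 0,"ax": 0,"ay": 0,"az": 0},
])

```text
time_s: 5.7
tcp_pos: [0.5376, 0.1076, 0.1493]
ee_rot: [[0.0, 0.296, 0.955], [-0.001, 0.955, -0.296], [-1.0, -0.0, 0.0]]
wrist_force: [-6.0, 1.9, 15.4]
gripper_width: 0.005
```

Emit:
play_rows([
  {"fingers": 1,"tx": -0.03,"ty": 0,"tz": 0,"ax": 0,"ay": 0,"az": 0},
  {"fingers": 1,"tx": -0.03,"ty": 0.028,"tz": 0,"ax": 0,"ay": 0,"az": 0},
  {"fingers": 1,"tx": -0.03,"ty": 0.056,"tz": 0,"ax": 0,"ay": 0,"az": 0},
  {"fingers": 1,"tx": -0.03,"ty": 0.056,"tz": 0,"ax": 0,"ay": 0,"az": 0},
  {"fingers": 1,"tx": -0.02,"ty": 0.056,"tz": 0,"ax": 0,"ay": 0,"az": 0},
])

```text
time_s: 6.12
tcp_pos: [0.5506, 0.1484, 0.1622]
ee_rot: [[0.001, 0.295, 0.955], [0.0, 0.955, -0.295], [-1.0, 0.0, 0.001]]
wrist_force: [0.6, 0.2, 0.3]
gripper_width: 0.007
```

Emit:
play_rows([
  {"fingers": 1,"tx": 0.008,"ty": 0,"tz": 0,"ax": 0,"ay": 0,"az": 0},
  {"fingers": 1,"tx": 0.013,"ty": 0,"tz": 0,"ax": 0,"ay": 0,"az": 0},
  {"fingers": 1,"tx": 0.017,"ty": 0,"tz": 0,"ax": 0,"ay": 0,"az": 0},
  {"fingers": 1,"tx": 0.02,"ty": 0,"tz": 0,"ax": 0,"ay": 0,"az": 0},
  {"fingers": 1,"tx": 0.02,"ty": 0,"tz": 0,"ax": 0,"ay": 0,"az": 0},
])

```text
time_s: 6.53
tcp_pos: [0.5493, 0.147, 0.1493]
ee_rot: [[-0.002, 0.296, 0.955], [-0.002, 0.955, -0.296], [-1.0, -0.003, -0.001]]
wrist_force: [-7.2, -1.6, 15.4]
gripper_width: 0.008
```

```bash
python3 - <<'E'
from fit import *
s=r.sense();print(s['time_s'],s['tcp_pos'],s['wrist_force'],go(s,-.004,.042,.1495),go(s,.036,.042,.175))
E
```

```text
6.5333 [0.54931439 0.14703703 0.1493021 ] [-7.16327822 -1.63387481 15.44104348] (array([-0.0003,  0.0031,  0.0018]), array([-0.    , -0.0004,  0.0009])) (array([-0.0343,  0.003 ,  0.0551]), array([-0.    , -0.0004,  0.0009]))
```

Same height, home. Next: back left, +40 mm x.

Emit:
play_rows([
  {"fingers": 1,"tx": -0.03,"ty": 0.002,"tz": 0,"ax": 0,"ay": 0,"az": 0},
  {"fingers": 1,"tx": -0.03,"ty": 0.002,"tz": 0.028,"ax": 0,"ay": 0,"az": 0},
  {"fingers": 1,"tx": -0.03,"ty": 0.002,"tz": 0.054,"ax": 0,"ay": 0,"az": 0},
  {"fingers": 1,"tx": -0.03,"ty": 0.002,"tz": 0.054,"ax": 0,"ay": 0,"az": 0},
  {"fingers": 1,"tx": -0.02,"ty": 0.002,"tz": 0.054,"ax": 0,"ay": 0,"az": 0},
])

```text
time_s: 6.95
tcp_pos: [0.5905, 0.1371, 0.1624]
ee_rot: [[0.002, 0.297, 0.955], [0.001, 0.955, -0.297], [-1.0, 0.001, 0.001]]
wrist_force: [-0.1, -0.2, -0.7]
gripper_width: 0.008
```

Emit:
play_rows([
  {"fingers": 1,"tx": 0.008,"ty": 0,"tz": 0,"ax": 0,"ay": 0,"az": 0},
  {"fingers": 1,"tx": 0.013,"ty": 0,"tz": 0,"ax": 0,"ay": 0,"az": 0},
  {"fingers": 1,"tx": 0.017,"ty": 0,"tz": 0,"ax": 0,"ay": 0,"az": 0},
  {"fingers": 1,"tx": 0.02,"ty": 0,"tz": 0,"ax": 0,"ay": 0,"az": 0},
  {"fingers": 1,"tx": 0.02,"ty": 0,"tz": 0,"ax": 0,"ay": 0,"az": 0},
])

```text
time_s: 7.37
tcp_pos: [0.5883, 0.1374, 0.1494]
ee_rot: [[-0.002, 0.295, 0.956], [-0.002, 0.956, -0.295], [-1.0, -0.002, -0.001]]
wrist_force: [-6.0, -1.9, 13.4]
gripper_width: 0.007
```

Emit:
play_rows([
  {"fingers": 1,"tx": -0.03,"ty": 0,"tz": 0,"ax": 0,"ay": 0,"az": 0},
  {"fingers": 1,"tx": -0.03,"ty": -0.05,"tz": 0,"ax": 0,"ay": 0,"az": 0},
  {"fingers": 1,"tx": -0.03,"ty": -0.1,"tz": 0,"ax": 0,"ay": 0,"az": 0},
  {"fingers": 1,"tx": -0.03,"ty": -0.111,"tz": 0,"ax": 0,"ay": 0,"az": 0},
  {"fingers": 1,"tx": -0.02,"ty": -0.111,"tz": 0,"ax": 0,"ay": 0,"az": 0},
])

```text
time_s: 7.78
tcp_pos: [0.5644, 0.0566, 0.1632]
ee_rot: [[0.002, 0.298, 0.955], [0.0, 0.955, -0.298], [-1.0, 0.001, 0.002]]
wrist_force: [0.3, -0.1, 0.4]
gripper_width: 0.011
```

```bash
python3 - <<'E'
from fit import *
s=r.sense();print(s['time_s'],s['tcp_pos'],s['wrist_force'],go(s,.036,-.042,.1495))
E
```

```text
7.7833 [0.56442078 0.05657631 0.16320939] [ 0.30197933 -0.14440077  0.36835993] (array([0.0183, 0.0003, 0.0002]), array([-0.0008,  0.0006, -0.0003]))
```

Emit:
play_rows([
  {"fingers": 1,"tx": 0.008,"ty": 0,"tz": 0,"ax": 0,"ay": 0,"az": 0},
  {"fingers": 1,"tx": 0.013,"ty": 0,"tz": 0,"ax": 0,"ay": 0,"az": 0},
  {"fingers": 1,"tx": 0.017,"ty": 0,"tz": 0,"ax": 0,"ay": 0,"az": 0},
  {"fingers": 1,"tx": 0.02,"ty": 0,"tz": 0,"ax": 0,"ay": 0,"az": 0},
  {"fingers": 1,"tx": 0.02,"ty": 0,"tz": 0,"ax": 0,"ay": 0,"az": 0},
])

```text
time_s: 8.2
tcp_pos: [0.565, 0.0591, 0.1493]
ee_rot: [[-0.0, 0.294, 0.956], [-0.002, 0.956, -0.294], [-1.0, -0.002, 0.0]]
wrist_force: [-6.9, -0.4, 15.6]
gripper_width: 0.005
```

Emit:
play_rows([
  {"fingers": 1,"tx": -0.05,"ty": 0,"tz": 0,"ax": 0,"ay": 0,"az": 0},
  {"fingers": 1,"tx": -0.1,"ty": 0.01,"tz": 0,"ax": 0,"ay": 0,"az": 0},
  {"fingers": 1,"tx": -0.15,"ty": 0.03,"tz": 0,"ax": 0,"ay": 0,"az": 0},
  {"fingers": 1,"tx": -0.2,"ty": 0.05,"tz": 0,"ax": 0,"ay": 0,"az": 0},
  {"fingers": 1,"tx": -0.25,"ty": 0.056,"tz": 0,"ax": 0,"ay": 0,"az": 0},
])

```text
time_s: 8.62
tcp_pos: [0.5778, 0.101, 0.3353]
ee_rot: [[-0.0, 0.294, 0.956], [0.0, 0.956, -0.294], [-1.0, 0.0, -0.001]]
wrist_force: [0.8, -0.4, 0.5]
gripper_width: 0.01
```

Emit:
play_rows([
  {"fingers": 1,"tx": -0.05,"ty": 0,"tz": 0,"ax": 0,"ay": 0,"az": 0},
  {"fingers": 1,"tx": -0.09,"ty": 0.0,"tz": 0,"ax": 0,"ay": 0,"az": 0},
  {"fingers": 1,"tx": -0.09,"ty": 0,"tz": 0,"ax": 0,"ay": 0,"az": 0},
])

```text
time_s: 8.87
tcp_pos: [0.5798, 0.0999, 0.4089]
ee_rot: [[0.013, 0.294, 0.956], [0.003, 0.956, -0.294], [-1.0, 0.007, 0.011]]
wrist_force: [0.7, -1.0, 0.3]
gripper_width: 0.006
```

```bash
python3 - <<'E'
from fit import *
s=r.sense();print(s['time_s'],s['tcp_pos'],s['wrist_force'],go(s,.175,0,.4),go(s,.175,0,.29))
p=viewer.capture('scene');q=np.load('q.npy');im=p['image']
m=cv2.inRange(cv2.cvtColor(im,cv2.COLOR_RGB2HSV),(100,150,60),(125,255,255));m[:185]=0;m[275:]=0;m[:,:232]=0;m[:,365:]=0
n,_,st,c=cv2.connectedComponentsWithStats(m);print([(c[i].round(1).tolist(),st[i,4]) for i in range(1,n) if st[i,4]>25])
xy=np.array([[-4,-42],[-4,0],[-4,42],[36,-42],[36,42]])/1e3
print(proj(p,np.c_[xy,np.full(5,.124)]@rz(q[2]).T+[q[0],q[1],0]).round(1).tolist())
cv2.imwrite('pics/s3.png',cv2.resize(cv2.cvtColor(im,cv2.COLOR_RGB2BGR)[60:320,150:430],None,fx=2,fy=2,interpolation=2))
E
```

```text
8.8667 [0.57979294 0.09992986 0.40893183] [ 0.69724818 -1.00640384  0.32423176] (array([ 0.014 , -0.0053,  0.1829]), array([ 0.0005,  0.0036, -0.0021])) (array([ 0.1606, -0.0063,  0.1812]), array([ 0.0005,  0.0036, -0.0021]))
[([292.0, 238.0], np.int32(681)), ([267.6, 222.5], np.int32(197)), ([273.9, 257.0], np.int32(228))]
[[288.0, 219.7], [291.6, 236.2], [295.4, 253.5], [267.3, 221.9], [273.5, 256.0]]
```

View pics/s3.png

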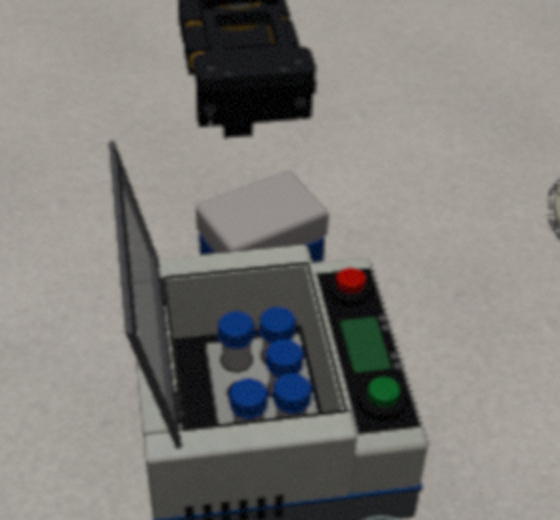

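Emit:
play_rows([
  {"fingers": 1,"tx": 0,"ty": -0.005,"tz": 0.05,"ax": 0,"ay": 0,"az": 0},
  {"fingers": 1,"tx": 0,"ty": -0.005,"tz": 0.1,"ax": 0,"ay": 0,"az": 0},
  {"fingers": 1,"tx": 0,"ty": -0.005,"tz": 0.15,"ax": 0,"ay": 0,"az": 0},
  {"fingers": 1,"tx": 0,"ty": -0.005,"tz": 0.183,"ax": 0,"ay": 0,"az": 0},
  {"fingers": 1,"tx": 0,"ty": -0.005,"tz": 0.183,"ax": 0,"ay": 0,"az": 0},
])

```text
time_s: 9.33
tcp_pos: [0.7111, 0.0539, 0.3944]
ee_rot: [[-0.008, 0.298, 0.955], [-0.002, 0.955, -0.298], [-1.0, -0.004, -0.008]]
wrist_force: [-0.1, 0.5, -1.7]
gripper_width: 0.009
```

Emit:
play_rows([
  {"fingers": 1,"tx": 0.05,"ty": 0,"tz": 0,"ax": 0,"ay": 0,"az": 0},
  {"fingers": 1,"tx": 0.1,"ty": 0,"tz": 0,"ax": 0,"ay": 0,"az": 0},
  {"fingers": 1,"tx": 0.15,"ty": 0,"tz": 0,"ax": 0,"ay": 0,"az": 0},
  {"fingers": 1,"tx": 0.16,"ty": 0,"tz": 0,"ax": 0,"ay": 0,"az": 0},
  {"fingers": 1,"tx": 0.16,"ty": 0,"tz": 0,"ax": 0,"ay": 0,"az": 0},
])

```text
time_s: 9.75
tcp_pos: [0.7055, 0.0547, 0.2772]
ee_rot: [[-0.009, 0.295, 0.955], [-0.002, 0.955, -0.295], [-1.0, -0.005, -0.008]]
wrist_force: [0.5, 0.6, 0.7]
gripper_width: 0.007
```

```bash
python3 - <<'E'
from fit import *
s=r.sense();print(s['time_s'],s['tcp_pos'],s['wrist_force'])
d=.12;print(go(s,.175,0,.29))
for a in np.radians(range(100,-1,-10)):
    c=np.array([.104-d*np.cos(a)+.003*np.sin(a),.153+d*np.sin(a)+.003*np.cos(a)])
    print(round(np.degrees(a)),c.round(3),go(s,c[0]+.0095,0,c[1]+.019)[0])
p=viewer.capture('scene');im=p['image'];cv2.imwrite('pics/s4.png',cv2.resize(cv2.cvtColor(im,cv2.COLOR_RGB2BGR)[20:320,130:430],None,fx=2,fy=2,interpolation=2))
E
```

```text
9.75 [0.70552826 0.0547046  0.27724698] [0.47241607 0.6136448  0.65672919]
(array([-0.0171,  0.003 ,  0.0049]), array([ 0.0002, -0.0026,  0.0015]))
100 [0.128 0.271] [-0.0162  0.003  -0.0453]
90 [0.107 0.273] [-0.0191  0.003  -0.0731]
80 [0.086 0.272] [-0.0171  0.0031 -0.1009]
70 [0.066 0.267] [-0.0104  0.0031 -0.128 ]
60 [0.047 0.258] [ 0.001   0.0032 -0.1535]
50 [0.029 0.247] [ 0.0166  0.0033 -0.1766]
40 [0.014 0.232] [ 0.036   0.0034 -0.1966]
30 [0.002 0.216] [ 0.0586  0.0035 -0.213 ]
20 [-0.008  0.197] [ 0.0837  0.0036 -0.2252]
10 [-0.014  0.177] [ 0.1105  0.0037 -0.2329]
0 [-0.016  0.156] [ 0.1382  0.0039 -0.2358]
```

View pics/s4.png

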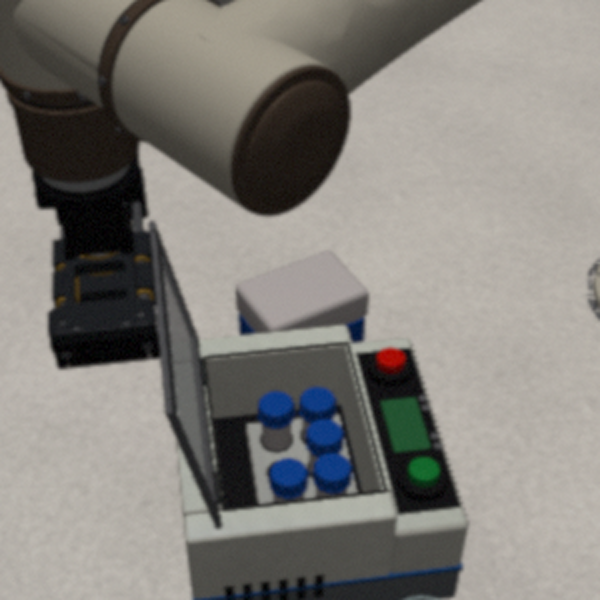

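Emit:
play_rows([
  {"fingers": 1,"tx": -0.018,"ty": 0.003,"tz": -0.02,"ax": 0,"ay": 0,"az": 0},
  {"fingers": 1,"tx": -0.018,"ty": 0.003,"tz": -0.045,"ax": 0,"ay": 0,"az": 0},
  {"fingers": 1,"tx": -0.019,"ty": 0.003,"tz": -0.073,"ax": 0,"ay": 0,"az": 0},
  {"fingers": 1,"tx": -0.017,"ty": 0.003,"tz": -0.101,"ax": 0,"ay": 0,"az": 0},
  {"fingers": 1,"tx": -0.01,"ty": 0.003,"tz": -0.128,"ax": 0,"ay": 0,"az": 0},
])

```text
time_s: 10.22
tcp_pos: [0.6185, 0.0855, 0.2956]
ee_rot: [[0.013, 0.295, 0.955], [0.002, 0.955, -0.295], [-1.0, 0.006, 0.011]]
wrist_force: [1.4, -0.7, 2.2]
gripper_width: 0.002
```

```bash
python3 - <<'E'
from fit import *
s=r.sense();print(s['time_s'],s['tcp_pos'],s['wrist_force'])
d=.12;print(go(s,.175,0,.29))
for a in np.radians(range(70,-1,-10)):
    c=np.array([.104-d*np.cos(a)+.003*np.sin(a),.153+d*np.sin(a)+.003*np.cos(a)])
    print(round(np.degrees(a)),c.round(3),go(s,c[0]+.0095,0,c[1]+.019)[0])
p=viewer.capture('scene');im=p['image'];cv2.imwrite('pics/s5.png',cv2.resize(cv2.cvtColor(im,cv2.COLOR_RGB2BGR)[20:320,130:430],None,fx=2,fy=2,interpolation=2))
E
```

```text
10.2167 [0.6185045  0.08550238 0.29556049] [ 1.44459202 -0.685297    2.16376576]
(array([ 0.0089, -0.0019,  0.128 ]), array([ 0.0001,  0.0036, -0.0018]))
70 [0.066 0.267] [ 0.013  -0.0019 -0.0051]
60 [0.047 0.258] [ 0.0238 -0.002  -0.0308]
50 [0.029 0.247] [ 0.039  -0.002  -0.0542]
40 [0.014 0.232] [ 0.058  -0.0021 -0.0746]
30 [0.002 0.216] [ 0.0802 -0.0023 -0.0914]
20 [-0.008  0.197] [ 0.1051 -0.0024 -0.1041]
10 [-0.014  0.177] [ 0.1317 -0.0025 -0.1123]
0 [-0.016  0.156] [ 0.1594 -0.0027 -0.1158]
```

View pics/s5.png

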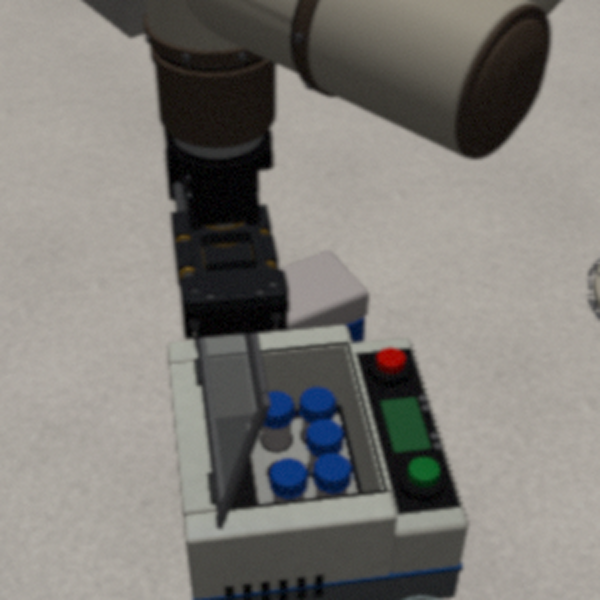

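Emit:
play_rows([
  {"fingers": 1,"tx": 0.018,"ty": -0.002,"tz": -0.028,"ax": 0,"ay": 0,"az": 0},
  {"fingers": 1,"tx": 0.035,"ty": -0.002,"tz": -0.052,"ax": 0,"ay": 0,"az": 0},
  {"fingers": 1,"tx": 0.055,"ty": -0.002,"tz": -0.073,"ax": 0,"ay": 0,"az": 0},
  {"fingers": 1,"tx": 0.077,"ty": -0.002,"tz": -0.09,"ax": 0,"ay": 0,"az": 0},
  {"fingers": 1,"tx": 0.102,"ty": -0.002,"tz": -0.103,"ax": 0,"ay": 0,"az": 0},
])

```text
time_s: 10.68
tcp_pos: [0.544, 0.1075, 0.2173]
ee_rot: [[0.009, 0.294, 0.956], [0.003, 0.956, -0.294], [-1.0, 0.005, 0.008]]
wrist_force: [2.1, -0.1, 1.8]
gripper_width: 0.007
```

```bash
python3 - <<'E'
from fit import *
s=r.sense();print(s['time_s'],s['tcp_pos'],s['wrist_force'],go(s,-.02,0,.156+.019),go(s,-.035,0,.153+.019))
E
```

```text
10.6833 [0.54399109 0.10748484 0.21728704] [ 2.05172786 -0.06803498  1.79864173] (array([ 0.0562, -0.0007, -0.0288]), array([ 0.0004,  0.0025, -0.0017])) (array([ 0.06  , -0.0007, -0.0488]), array([ 0.0004,  0.0025, -0.0017]))
```

Emit:
play_rows([
  {"fingers": 1,"tx": 0.02,"ty": 0,"tz": -0.03,"ax": 0,"ay": 0,"az": 0},
  {"fingers": 1,"tx": 0.038,"ty": 0,"tz": -0.04,"ax": 0,"ay": 0,"az": 0},
  {"fingers": 1,"tx": 0.05,"ty": 0,"tz": -0.042,"ax": 0,"ay": 0,"az": 0},
  {"fingers": 1,"tx": 0.057,"ty": 0,"tz": -0.042,"ax": 0,"ay": 0,"az": 0},
  {"fingers": 1,"tx": 0.06,"ty": 0,"tz": -0.042,"ax": 0,"ay": 0,"az": 0},
])

```text
time_s: 11.1
tcp_pos: [0.5131, 0.1166, 0.1749]
ee_rot: [[0.003, 0.293, 0.956], [0.0, 0.956, -0.293], [-1.0, 0.001, 0.003]]
wrist_force: [-19.3, 3.2, 39.5]
gripper_width: 0.005
```

Emit:
play_rows([
  {"fingers": 1,"tx": 0,"ty": 0,"tz": 0,"ax": 0,"ay": 0,"az": 0},
  {"fingers": 1,"tx": 0,"ty": 0,"tz": 0,"ax": 0,"ay": 0,"az": 0},
])

```text
time_s: 11.27
tcp_pos: [0.513, 0.1166, 0.175]
ee_rot: [[0.003, 0.294, 0.956], [0.001, 0.956, -0.294], [-1.0, 0.002, 0.003]]
wrist_force: [-14.4, 2.6, 28.9]
gripper_width: 0.006
```

Emit:
play_rows([
  {"fingers": 1,"tx": -0.02,"ty": 0,"tz": 0,"ax": 0,"ay": 0,"az": 0},
  {"fingers": 1,"tx": -0.06,"ty": 0,"tz": 0,"ax": 0,"ay": 0,"az": 0},
  {"fingers": 1,"tx": -0.06,"ty": 0.04,"tz": -0.03,"ax": 0,"ay": 0,"az": 0},
  {"fingers": 1,"tx": -0.06,"ty": 0.08,"tz": -0.06,"ax": 0,"ay": 0,"az": 0},
  {"fingers": 1,"tx": -0.06,"ty": 0.08,"tz": -0.06,"ax": 0,"ay": 0,"az": 0},
])

```text
time_s: 11.68
tcp_pos: [0.4876, 0.191, 0.2157]
ee_rot: [[0.005, 0.292, 0.956], [0.004, 0.956, -0.292], [-1.0, 0.005, 0.003]]
wrist_force: [0.2, -1.7, 0.4]
gripper_width: 0.004
```

```bash
python3 - <<'E'
from fit import *
q=np.load('q.npy');s=r.sense();print(s['time_s'],s['tcp_pos'],s['wrist_force'],go(s,q[3],q[4],.165))
p=viewer.capture('scene');im=p['image'];cv2.imwrite('pics/s6.png',cv2.resize(cv2.cvtColor(im,cv2.COLOR_RGB2BGR)[100:330,180:410],None,fx=2.6,fy=2.6,interpolation=2))
E
```

```text
11.6833 [0.4876312  0.19097702 0.21565642] [ 0.20269994 -1.65933838  0.38457267] (array([ 0.0676,  0.0085, -0.0049]), array([ 0.0012,  0.001 , -0.0017]))
```

View pics/s6.png

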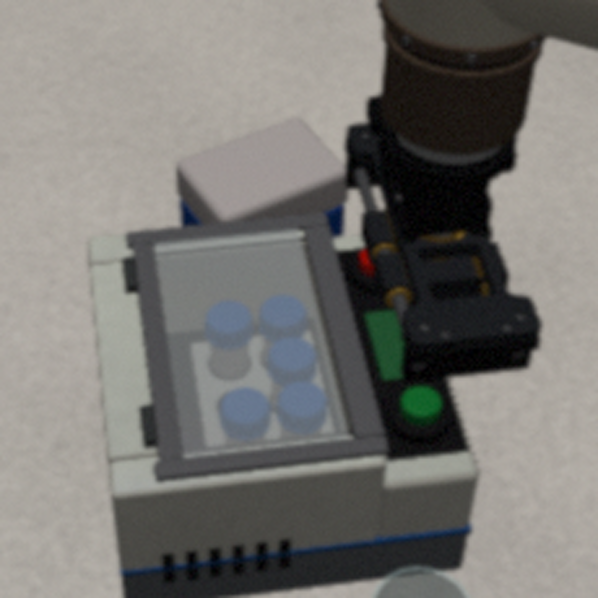

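Emit:
play_rows([
  {"fingers": 1,"tx": 0.02,"ty": 0.008,"tz": -0.005,"ax": 0,"ay": 0,"az": 0},
  {"fingers": 1,"tx": 0.05,"ty": 0.008,"tz": -0.005,"ax": 0,"ay": 0,"az": 0},
  {"fingers": 1,"tx": 0.062,"ty": 0.008,"tz": -0.005,"ax": 0,"ay": 0,"az": 0},
  {"fingers": 1,"tx": 0.062,"ty": 0.008,"tz": -0.005,"ax": 0,"ay": 0,"az": 0},
  {"fingers": 1,"tx": 0.062,"ty": 0.008,"tz": -0.005,"ax": 0,"ay": 0,"az": 0},
])

```text
time_s: 12.15
tcp_pos: [0.4857, 0.1926, 0.1672]
ee_rot: [[-0.0, 0.296, 0.955], [-0.001, 0.955, -0.296], [-1.0, -0.001, 0.0]]
wrist_force: [-1.9, -0.0, 1.4]
gripper_width: 0.004
```

```bash
python3 - <<'E'
from fit import *
q=np.load('q.npy');s=r.sense();print(s['time_s'],s['tcp_pos'],s['wrist_force'],go(s,q[3],q[4],.155))
E
```

```text
12.15 [0.48565776 0.19261066 0.16720054] [-1.88682358 -0.01471257  1.3789611 ] (array([ 0.0163,  0.0076, -0.0016]), array([-0.0002,  0.    ,  0.0003]))
```

Emit:
play_rows([
  {"fingers": 1,"tx": 0,"ty": 0.006,"tz": -0.001,"ax": 0,"ay": 0,"az": 0},
  {"fingers": 1,"tx": 0.004,"ty": 0.006,"tz": -0.001,"ax": 0,"ay": 0,"az": 0},
  {"fingers": 1,"tx": 0.008,"ty": 0.006,"tz": -0.001,"ax": 0,"ay": 0,"az": 0},
  {"fingers": 1,"tx": 0.01,"ty": 0.006,"tz": -0.001,"ax": 0,"ay": 0,"az": 0},
  {"fingers": 1,"tx": 0.01,"ty": 0.006,"tz": -0.001,"ax": 0,"ay": 0,"az": 0},
])

```text
time_s: 12.57
tcp_pos: [0.4872, 0.1984, 0.1614]
ee_rot: [[0.004, 0.295, 0.956], [0.002, 0.956, -0.295], [-1.0, 0.003, 0.004]]
wrist_force: [-1.4, 0.2, 8.7]
gripper_width: 0.006
```

Emit:
play_rows([
  {"fingers": 1,"tx": 0.003,"ty": 0,"tz": 0,"ax": 0,"ay": 0,"az": 0},
  {"fingers": 1,"tx": 0.005,"ty": 0,"tz": 0,"ax": 0,"ay": 0,"az": 0},
  {"fingers": 1,"tx": 0.005,"ty": 0,"tz": 0,"ax": 0,"ay": 0,"az": 0},
])

```text
time_s: 12.82
tcp_pos: [0.4873, 0.1984, 0.161]
ee_rot: [[0.006, 0.294, 0.956], [0.002, 0.956, -0.294], [-1.0, 0.003, 0.005]]
wrist_force: [-8.3, -1.3, 25.7]
gripper_width: 0.006
```

```bash
python3 - <<'E'
from fit import *
s=r.sense();print(s['tcp_pos'],s['wrist_force'],go(s,-.0808,.0701,.161))
p=viewer.capture('scene');im=p['image'];a=cv2.resize(cv2.cvtColor(im,cv2.COLOR_RGB2BGR)[170:290,280:400],None,fx=4,fy=4,interpolation=2)
w=np.load('w1.npz')['image'];b=cv2.resize(cv2.cvtColor(w,cv2.COLOR_RGB2BGR)[150:240,320:410],(480,480),interpolation=2)
cv2.imwrite('pics/s7.png',np.hstack([a,b])[:, :800])
E
```

```text
[0.48725904 0.19838449 0.1610123 ] [-8.29228    -1.33394563 25.72622824] (array([ 0.    , -0.0004, -0.0014]), array([ 0.0006,  0.0016, -0.0011]))
```

View pics/s7.png

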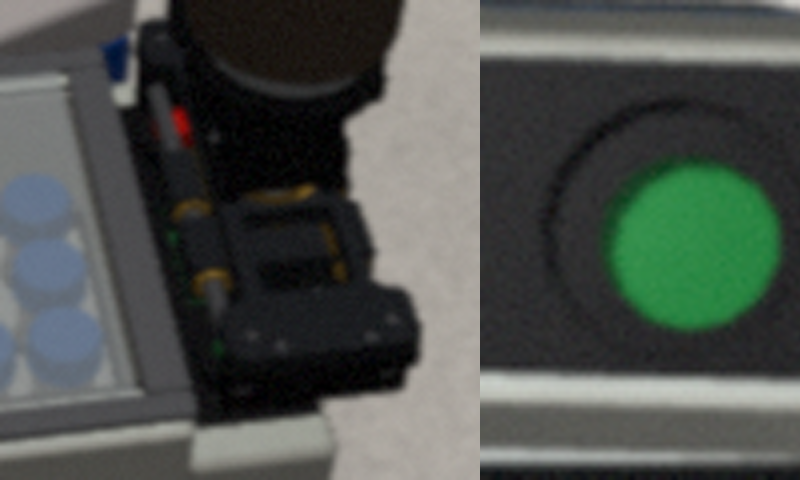

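Emit:
play_rows([
  {"fingers": 1,"tx": -0.02,"ty": 0,"tz": 0,"ax": 0,"ay": 0,"az": 0},
  {"fingers": 1,"tx": -0.06,"ty": 0,"tz": 0,"ax": 0,"ay": 0,"az": 0},
  {"fingers": 1,"tx": -0.11,"ty": 0,"tz": 0,"ax": 0,"ay": 0,"az": 0},
  {"fingers": 1,"tx": -0.15,"ty": -0.02,"tz": -0.03,"ax": 0,"ay": 0,"az": 0},
  {"fingers": 1,"tx": -0.15,"ty": -0.06,"tz": -0.05,"ax": 0,"ay": 0,"az": 0},
])

```text
time_s: 13.28
tcp_pos: [0.4395, 0.1684, 0.2737]
ee_rot: [[0.011, 0.294, 0.956], [0.006, 0.956, -0.294], [-1.0, 0.009, 0.009]]
wrist_force: [0.6, 0.4, 0.8]
gripper_width: 0.008
```

```bash
python3 - <<'E'
from fit import *
s,p=wrist();print(s['time_s'],s['tcp_pos'],s['wrist_force'])
b=cv2.cvtColor(p['image'],cv2.COLOR_RGB2BGR)
a=cv2.cvtColor(viewer.capture('scene')['image'],cv2.COLOR_RGB2BGR)[100:400,180:460]
q=np.load('q.npy')
for z in (.136,.142,.148):print(z,proj(p,np.array([[q[3],q[4],z],[q[3],-q[4],z]])@rz(q[2]).T+[q[0],q[1],0]).round(1).tolist())
h=cv2.cvtColor(p['image'],cv2.COLOR_RGB2HSV)
for m in (cv2.inRange(h,(50,120,40),(85,255,255)),cv2.inRange(h,(0,150,80),(8,255,255))):
    n,_,st,c=cv2.connectedComponentsWithStats(m);print([(c[i].round(1).tolist(),st[i].tolist()) for i in range(1,n) if st[i,4]>100])
cv2.imwrite('pics/s8.png',np.hstack([cv2.resize(b,(400,300)),cv2.resize(a,(400,428))[:300]]) if 0 else np.hstack([cv2.resize(b,(420,420)),cv2.resize(a,(380,420))]))
E
```

```text
13.2833 [0.43952964 0.16840315 0.27366882] [0.56669667 0.44410681 0.75498727]
0.136 [[320.4, 238.4], [176.9, 238.6]]
0.142 [[321.3, 240.6], [174.9, 240.8]]
0.148 [[322.2, 242.9], [172.9, 243.1]]
[([321.4, 232.2], [308, 226, 28, 12, 243])]
[([170.4, 234.6], [159, 227, 29, 20, 270])]
```

View pics/s8.png

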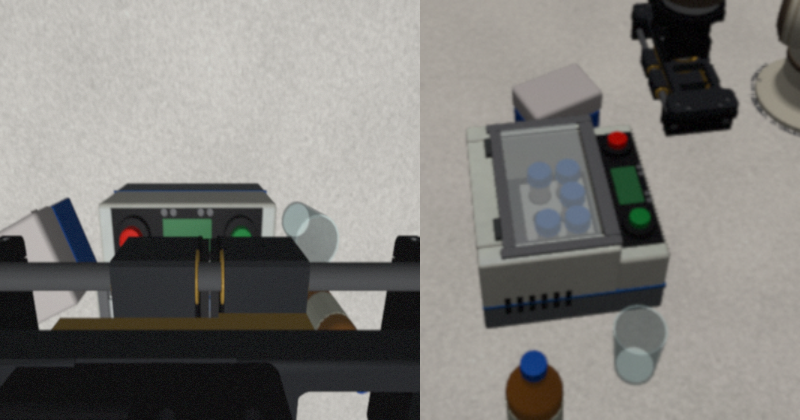

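```bash
python3 -c "
from station import job
print(job.finish_job())"
```

```text
the job is handed in; nothing more can be done
None
```

The job is handed in at about 13.4 s of the 48 s allowed: every cap pressed, then the lid shut, then the green start button pressed and released.

- **Caps:** Three of the five stood proud: front right, front middle and back right. I pressed all five. Each press stopped with the fingertips 130 mm above the bench at 10–15 N, and a later picture showed the caps at that height.
- **Lid:** I swung it down from about 100° with the closed fingers behind it. The fingertips stopped at 156 mm, which is the top of a shut lid, and the last picture shows it level on the rim. The final push peaked at 39.5 N on the fingertips, more than it needed and close to the 40 N limit that applies to the arm and gripper body.
- **Start button:** It travelled from about 148 mm to a hard stop at 142 mm, which is its full 6 mm. The force rose to 26 N with no further travel. My first camera fit put its unpressed top at about 142 mm. Its apparent size before the press and the spacing of the two buttons after it both gave about 148 mm, so I took it as fully pressed. No picture shows it down, and I saw no sign such as a lit display to confirm that the shaker started.
- **Left alone:** No command brought the tool onto the red button. In the last picture the bottle, beaker and tip box look where they were, though I did not measure them again. The gripper was clear of everything.

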